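# Check the charging cradles' latches and load the cells

### The job

Get the cordless carving tools' cells on charge: first push the thumb latch of every charging cradle down until it clicks and stays down; a latch that has not clicked at 12 N is faulty, so do not force it. Then load every cell on the bench into a cradle whose latch clicked, flat end first against the spring contact, button end tipped down behind the stop wall, fully home and level; lay the beech block in the bay of the cradle with the faulty latch, and leave mug, chisel and bowl alone.

Things in the scene. Friction and masses are not known exactly. Their poses are not given: they have to be found in the camera images.
- cradle_a: Single-bay charging cradle on a wooden base 176 x 46 x 6 mm (x from -84 to 92), fixed to the bench. Origin: at bench level under the bay; +x runs along the bay from the spring box to the latch, z up. The four cradles are alike; their common measures (mm; heights above the bench) are given here and under cradle_b to cradle_d.
- cradle_b: Like cradle_a. Spring box: aluminium, x from -82 to -42, open to +x; hood underside 38 high, top 42; cheeks 30 apart inside, 36 outside. In it a copper contact plate, 18 wide, 8 to 36 high, its face at x = -46; it springs back towards -x by up to 14 mm at 0.5 N per mm.
- cradle_c: Like cradle_a. Bay floor 6 high, open at the sides from x = -42 to 8. Stop wall: inner face x = 18, 4 thick, top 22 high; two guides 30 apart beside it, x from 8 to 18, 22 high. Bare base follows, then the latch housing, x from 52 to 88, 40 wide, 44 high. The block laid in a bay has its middle at about x = -12, y = 0, z = 19.
- cradle_d: Like cradle_a. A cell is 6 mm too long for the free bay and the hood bars it from going in level: tilt it about 20 degrees, flat end low under the hood, push the contact back some 10 mm, then tip the button end down behind the stop wall; the spring then holds it against the wall. Seated, its middle is at x = -17, y = 0, z = 19.
- latch_a (a joint): Thumb latch of cradle_a, a steel pad pushed straight down: 0 up, 0.010 m down. An over-centre spring holds it: resistance is greatest 1 to 2 mm down, gone at 5 mm; beyond that the pad snaps down to 10 mm and stays (the click). Short of 5 mm it comes back up when let go.
- press_a (a point): Middle of the top of latch_a's pad (32 x 30 mm), at x = 70 mm of cradle_a, 56 mm above the bench when up, 46 when down (the housing top is at 44).
- latch_b (a joint): Like latch_a, on cradle_b. How stiff a latch is cannot be seen: sound ones click well below 12 N, one of the four is faulty and needs more than 30 N; its place differs from start to start.
- press_b (a point): Middle of the top of latch_b's pad (32 x 30 mm), at x = 70 mm of cradle_b, 56 mm above the bench when up, 46 when down (the housing top is at 44).
- latch_c (a joint): Like latch_a, on cradle_c.
- press_c (a point): Middle of the top of latch_c's pad (32 x 30 mm), at x = 70 mm of cradle_c, 56 mm above the bench when up, 46 when down (the housing top is at 44).
- latch_d (a joint): Like latch_a, on cradle_d.
- press_d (a point): Middle of the top of latch_d's pad (32 x 30 mm), at x = 70 mm of cradle_d, 56 mm above the bench when up, 46 when down (the housing top is at 44).
- cell_1: Battery cell, 26 mm diameter, 70 mm long, about 0.1 kg, dark sleeve; origin at its middle, x along its axis towards the brass button (10 mm diameter, 4 mm long, part of the 70; a white ring beside it); the other end is flat. Lies on the bench and can roll; its button points roughly towards the robot. May be absent.
- cell_1_plus (a point): Tip of cell_1's brass button, on its axis, 35 mm from its middle.
- cell_2: Like cell_1.
- cell_2_plus (a point): Tip of cell_2's brass button, on its axis, 35 mm from its middle.
- cell_3: Like cell_1.
- cell_3_plus (a point): Tip of cell_3's brass button, on its axis, 35 mm from its middle.
- block: Beech block, 50 x 26 x 26 mm, 30 g, the mark for a bay out of use; origin at its middle, x along its length. It lies on the bench at the start.
- mug: White mug, 76 mm across, 85 mm high; bystander, origin under its middle.
- chisel: Carving chisel, 26 cm long, wooden handle; bystander, origin at the ferrule, on the bench.
- bowl: Turned dark wooden bowl, 100 mm across, 45 mm high; bystander, origin under its middle.

How it is judged:
On the way, in this order (a step that is already met when the one before it is completed fails the run):
1. every sound latch is pushed down until it clicks and stays down ((value of joint each of latch_b, latch_c, latch_d above 0.008 m or value of joint each of latch_a, latch_c, latch_d above 0.008 m or value of joint each of latch_a, latch_b, latch_d above 0.008 m or value of joint each of latch_a, latch_b, latch_c above 0.008 m)), for 0.2 s.
2. then every cell sits fully home in a cradle with a sound, clicked latch, and the block lies in the bay of the faulty one (((value of joint latch_a above 0.008 m and (x of cell_1 in the frame of cradle_a between -0.021 and -0.013 m and y of cell_1 in the frame of cradle_a between -0.005 and 0.005 m and z of cell_1 in the frame of cradle_a between 0.015 and 0.023 m and x of cell_1_plus in the frame of cradle_a above 0.01 m and angle between the x axis of cell_1 and the x axis of cradle_a, either way round below 0.09 rad)) or (value of joint latch_b above 0.008 m and (x of cell_1 in the frame of cradle_b between -0.021 and -0.013 m and y of cell_1 in the frame of cradle_b between -0.005 and 0.005 m and z of cell_1 in the frame of cradle_b between 0.015 and 0.023 m and x of cell_1_plus in the frame of cradle_b above 0.01 m and angle between the x axis of cell_1 and the x axis of cradle_b, either way round below 0.09 rad)) or (value of joint latch_c above 0.008 m and (x of cell_1 in the frame of cradle_c between -0.021 and -0.013 m and y of cell_1 in the frame of cradle_c between -0.005 and 0.005 m and z of cell_1 in the frame of cradle_c between 0.015 and 0.023 m and x of cell_1_plus in the frame of cradle_c above 0.01 m and angle between the x axis of cell_1 and the x axis of cradle_c, either way round below 0.09 rad)) or (value of joint latch_d above 0.008 m and (x of cell_1 in the frame of cradle_d between -0.021 and -0.013 m and y of cell_1 in the frame of cradle_d between -0.005 and 0.005 m and z of cell_1 in the frame of cradle_d between 0.015 and 0.023 m and x of cell_1_plus in the frame of cradle_d above 0.01 m and angle between the x axis of cell_1 and the x axis of cradle_d, either way round below 0.09 rad))) and ((value of joint latch_a above 0.008 m and (x of cell_2 in the frame of cradle_a between -0.021 and -0.013 m and y of cell_2 in the frame of cradle_a between -0.005 and 0.005 m and z of cell_2 in the frame of cradle_a between 0.015 and 0.023 m and x of cell_2_plus in the frame of cradle_a above 0.01 m and angle between the x axis of cell_2 and the x axis of cradle_a, either way round below 0.09 rad)) or (value of joint latch_b above 0.008 m and (x of cell_2 in the frame of cradle_b between -0.021 and -0.013 m and y of cell_2 in the frame of cradle_b between -0.005 and 0.005 m and z of cell_2 in the frame of cradle_b between 0.015 and 0.023 m and x of cell_2_plus in the frame of cradle_b above 0.01 m and angle between the x axis of cell_2 and the x axis of cradle_b, either way round below 0.09 rad)) or (value of joint latch_c above 0.008 m and (x of cell_2 in the frame of cradle_c between -0.021 and -0.013 m and y of cell_2 in the frame of cradle_c between -0.005 and 0.005 m and z of cell_2 in the frame of cradle_c between 0.015 and 0.023 m and x of cell_2_plus in the frame of cradle_c above 0.01 m and angle between the x axis of cell_2 and the x axis of cradle_c, either way round below 0.09 rad)) or (value of joint latch_d above 0.008 m and (x of cell_2 in the frame of cradle_d between -0.021 and -0.013 m and y of cell_2 in the frame of cradle_d between -0.005 and 0.005 m and z of cell_2 in the frame of cradle_d between 0.015 and 0.023 m and x of cell_2_plus in the frame of cradle_d above 0.01 m and angle between the x axis of cell_2 and the x axis of cradle_d, either way round below 0.09 rad))) and ((value of joint latch_a above 0.008 m and (x of cell_3 in the frame of cradle_a between -0.021 and -0.013 m and y of cell_3 in the frame of cradle_a between -0.005 and 0.005 m and z of cell_3 in the frame of cradle_a between 0.015 and 0.023 m and x of cell_3_plus in the frame of cradle_a above 0.01 m and angle between the x axis of cell_3 and the x axis of cradle_a, either way round below 0.09 rad)) or (value of joint latch_b above 0.008 m and (x of cell_3 in the frame of cradle_b between -0.021 and -0.013 m and y of cell_3 in the frame of cradle_b between -0.005 and 0.005 m and z of cell_3 in the frame of cradle_b between 0.015 and 0.023 m and x of cell_3_plus in the frame of cradle_b above 0.01 m and angle between the x axis of cell_3 and the x axis of cradle_b, either way round below 0.09 rad)) or (value of joint latch_c above 0.008 m and (x of cell_3 in the frame of cradle_c between -0.021 and -0.013 m and y of cell_3 in the frame of cradle_c between -0.005 and 0.005 m and z of cell_3 in the frame of cradle_c between 0.015 and 0.023 m and x of cell_3_plus in the frame of cradle_c above 0.01 m and angle between the x axis of cell_3 and the x axis of cradle_c, either way round below 0.09 rad)) or (value of joint latch_d above 0.008 m and (x of cell_3 in the frame of cradle_d between -0.021 and -0.013 m and y of cell_3 in the frame of cradle_d between -0.005 and 0.005 m and z of cell_3 in the frame of cradle_d between 0.015 and 0.023 m and x of cell_3_plus in the frame of cradle_d above 0.01 m and angle between the x axis of cell_3 and the x axis of cradle_d, either way round below 0.09 rad))) and (value of joint latch_a above 0.008 m or (value of joint latch_a below 0.004 m and x of block in the frame of cradle_a between -0.024 and -0.002 m and y of block in the frame of cradle_a between -0.006 and 0.006 m and z of block in the frame of cradle_a between 0.014 and 0.024 m)) and (value of joint latch_b above 0.008 m or (value of joint latch_b below 0.004 m and x of block in the frame of cradle_b between -0.024 and -0.002 m and y of block in the frame of cradle_b between -0.006 and 0.006 m and z of block in the frame of cradle_b between 0.014 and 0.024 m)) and (value of joint latch_c above 0.008 m or (value of joint latch_c below 0.004 m and x of block in the frame of cradle_c between -0.024 and -0.002 m and y of block in the frame of cradle_c between -0.006 and 0.006 m and z of block in the frame of cradle_c between 0.014 and 0.024 m)) and (value of joint latch_d above 0.008 m or (value of joint latch_d below 0.004 m and x of block in the frame of cradle_d between -0.024 and -0.002 m and y of block in the frame of cradle_d between -0.006 and 0.006 m and z of block in the frame of cradle_d between 0.014 and 0.024 m)) and ((value of joint latch_a below 0.004 m and x of block in the frame of cradle_a between -0.024 and -0.002 m and y of block in the frame of cradle_a between -0.006 and 0.006 m and z of block in the frame of cradle_a between 0.014 and 0.024 m) or (value of joint latch_b below 0.004 m and x of block in the frame of cradle_b between -0.024 and -0.002 m and y of block in the frame of cradle_b between -0.006 and 0.006 m and z of block in the frame of cradle_b between 0.014 and 0.024 m) or (value of joint latch_c below 0.004 m and x of block in the frame of cradle_c between -0.024 and -0.002 m and y of block in the frame of cradle_c between -0.006 and 0.006 m and z of block in the frame of cradle_c between 0.014 and 0.024 m) or (value of joint latch_d below 0.004 m and x of block in the frame of cradle_d between -0.024 and -0.002 m and y of block in the frame of cradle_d between -0.006 and 0.006 m and z of block in the frame of cradle_d between 0.014 and 0.024 m))), for 0.2 s.
At the end, for the whole second after the job is handed in: Sound latches down over 8 mm, the faulty one up; each cell in a sound cradle, button to the stop wall, within 4 mm along and in height, 5 mm across and 5 degrees of its seat; the block in the faulty cradle's bay between hood and stop wall; all at rest (all of step 2 and linear speed of each of cell_1, cell_2, cell_3, block below 0.02 m/s); the robot touches nothing.
It fails at once if the faulty latch is forced (all four down, or the fingers push a cradle with over 60 N) (value of joint each of latch_a, latch_b, latch_c, latch_d above 0.006 m or contact force between the fingers and cradle_a above 60 N or contact force between the fingers and cradle_b above 60 N or contact force between the fingers and cradle_c above 60 N or contact force between the fingers and cradle_d above 60 N).
It fails at once if mug, chisel or bowl is moved more than 3 cm (distance of any of mug, chisel, bowl from where it was at the start of the episode above 0.03 m).
Of cell_1, cell_2, cell_3 only 2 to 3 are there at a start; the rules pass over those that are not, and their reading is None.
At some moment in a run one of cell_1, cell_2, cell_3, block may be knocked a few centimetres aside while the robot is not near it.
It also fails if it takes over 210 s, if anything falls off the work surface, if the arm or the gripper's body presses on something with over 40 N, if the wrist force passes 120 N, or if a joint passes its speed limit or range.

### The arm

A 6-joint arm with a two-finger parallel gripper is mounted at the origin on the work surface. World frame = base frame: x ahead of the robot, y to its left, z up, the work surface at z = 0. Lengths are in m, angles in rad, forces in N, time in s.
With the tool pointing down it reaches from about 0.35 to 0.875 m from the base axis. Payload 4.2 kg.
Tool frame: the origin (TCP) lies midway between the tips of the shut fingers; the grasp point (between the pads) lies 19 mm behind it; z points along the fingers, y is the line along which they close (so a half turn about z gives the same grasp; the last joint's range is limited). The gripper opens to 85 mm and grips with 20 to 120 N. Pads are 22 mm wide; open, the fingers measure 114 mm over their backs; the gripper's body (76 mm by 85 mm) begins 54 mm behind the grasp point. The pads swing forward as they close: fully open they stand 13 mm farther back than shut.
Start: joints at [-0.939, 0.385, 0.008, 0, -1.194, -0.259], TCP at [0.228, -0.582, 0.231] pointing down, gripper open.
Joint ranges: [-3.14, 3.14], [-1.21, 2.06], [-1.07, 1.41], [-3.16, 2.05], [-2.99, -0.16], [-3.1, 3.1]. Speed limits (rad/s): [2.79, 2.79, 3.14, 3.14, 3.14, 3.14].

### API

Orientations are given as a unit quaternion [w, x, y, z].
In Python, from rig import arm gives the robot as it stands. Calls block until the motion is done:
- arm.goto(position, orientation): joint-space move of the TCP to a pose.
- arm.servo_line(position, feed=0.15, rot=None): straight line of the TCP; rot=None keeps the orientation; feed is the mean speed in m/s.
- arm.goto_joints(angles): joint-space move.
- arm.open_gripper() and arm.grasp(): open the fingers fully, or close them until they stop; the grip force is fixed at half the most.
- arm.dwell(seconds).
- arm.ik(position, orientation): joint angles nearest the present ones, or None.
- arm.get_image(name): name is "scene" or "top" or "wrist"; returns the picture (384x512x3 uint8, red, green, blue); there is no depth.
- arm.calibration(name): a dict with "vfov" (degrees; the focal length in pixels is half the picture's height over the tangent of half this angle, whatever the lens; pixels are square), "cx", "cy" (the principal point, pixels), "view" (4x4, takes a point from world to camera coordinates). Camera axes: x right, y up, looking along -z (the intrinsics and any distortion apply to the point x, -y, -z); pixel columns grow to the right and rows downward; lengths in m; the calibration is good to about 2 mm. A picture is of the moment at which its call begins: read the wrist's pose just before it. calibration takes no time and is no camera call; for the wrist camera it gives the pose at the moment of the call.
A pose or a line that the arm cannot do raises arm.IKError and nothing moves.
- arm.sign_off(): hands the job in; it is judged then, once.
Readings, each from a call of its own:
- arm.read_t(): time.
- arm.read_joint_positions(): joint angles.
- arm.read_qvel(): joint speeds.
- arm.read_tau(): joint torques, N m.
- arm.read_ee_pos(): TCP position.
- arm.read_ee_rot(): TCP orientation.
- arm.read_force(): force on the tool from outside, world axes, zero at the start.
- arm.read_torque(): the same for the moment, N m.
- arm.read_width(): finger opening in m.
- arm.read_gripper_force(): force on a finger pad.
Only numpy, scipy, OpenCV 4.12 (cv2) and the standard library are available. Lean on these libraries where they do the work, as an engineer would, in place of code of your own. Each camera call takes 0.05 s, during which the arm holds its last target. There are 200 camera calls.

## Working session

There is one attempt and no reset: what is moved stays moved. The work goes in short steps, each a Python script; the robot and the scene stay as the last script left them, time stands still between calls to the robot, and variables do not carry over. Pictures are saved under pics/ and viewed, at most 14 in all, crops included, and the job is handed in when it is done.

```bash
ls; mkdir -p pics
python3 - <<'E'
from rig import arm
import cv2,numpy as np
for n in("scene","top","wrist"):
    c=arm.calibration(n); print(n,c)
    cv2.imwrite(f"pics/{n}0.png",arm.get_image(n)[:,:,::-1])
print(arm.read_t(),arm.read_ee_rot(),arm.read_width(),arm.read_force())
a=cv2.imread("pics/scene0.png");b=cv2.imread("pics/top0.png")
E
```

```text
pics
scene {'vfov': 53.63312122268224, 'cx': 255.96940458197278, 'cy': 188.72689769787064, 'view': array([[-0.58180846,  0.81316522, -0.01616301,  0.35755275],
       [-0.58473871, -0.4043944 ,  0.70323951,  0.30408849],
       [ 0.56531368,  0.41860184,  0.71076926, -1.41405687],
       [ 0.        ,  0.        ,  0.        ,  1.        ]])}
top {'vfov': 46.98691988617988, 'cx': 259.4667990996088, 'cy': 193.65804449164892, 'view': array([[ 9.73782635e-03, -9.99952182e-01, -8.98851229e-04,
        -1.23377360e-02],
       [ 9.88225234e-01,  9.48635414e-03,  1.52711808e-01,
        -5.82758690e-01],
       [-1.52695979e-01, -2.37534853e-03,  9.88270356e-01,
        -1.00489092e+00],
       [ 0.00000000e+00,  0.00000000e+00,  0.00000000e+00,
         1.00000000e+00]])}
wrist {'vfov': 66.14118516968455, 'cx': 259.63085385513074, 'cy': 190.41801453875644, 'view': array([[-0.36422346,  0.93131008,  0.00167408,  0.62311915],
       [-0.89416818, -0.34919402, -0.28022635,  0.03681059],
       [-0.26039305, -0.10356192,  0.95993249, -0.37927114],
       [ 0.        ,  0.        ,  0.        ,  1.        ]])}
0.15 [-2.16391491e-04 -1.85246860e-01  9.82691647e-01  8.25258981e-04] 0.08545294446668701 [ 0.24940337  0.4173339  -0.37791093]
```

View pics/top0.png

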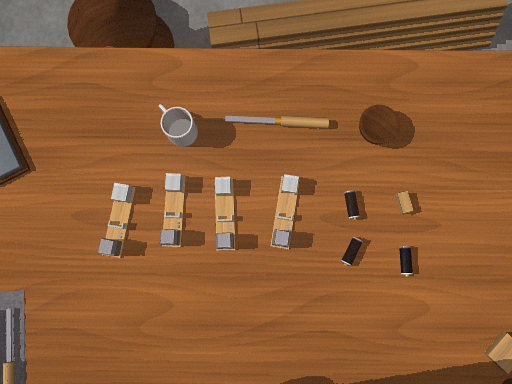

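View pics/scene0.png

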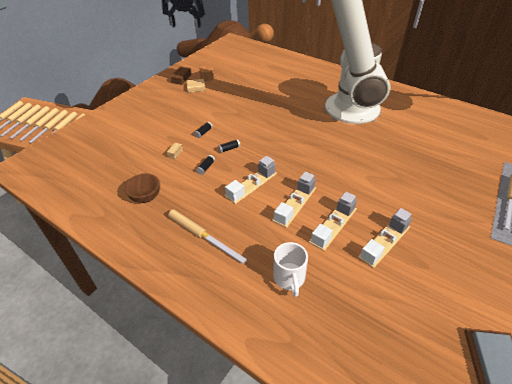

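```bash
cat > h.py <<'E'
import numpy as np,cv2,time
from scipy.spatial.transform import Rotation as R
from rig import arm
def K(c):
    f=192/np.tan(np.radians(c["vfov"])/2); return f,c["cx"],c["cy"]
def ray(c,uv,z):
    """pixels -> world points on plane z"""
    f,cx,cy=K(c); V=c["view"]; uv=np.atleast_2d(np.asarray(uv,float))
    d=np.c_[(uv[:,0]-cx)/f,-(uv[:,1]-cy)/f,-np.ones(len(uv))]@V[:3,:3]
    C=-V[:3,:3].T@V[:3,3]
    return C+d*((z-C[2])/d[:,2])[:,None]
def proj(c,P):
    f,cx,cy=K(c); p=np.atleast_2d(P)@c["view"][:3,:3].T+c["view"][:3,3]
    return np.c_[cx+f*p[:,0]/-p[:,2],cy-f*p[:,1]/-p[:,2]]
def quat(yaw,tilt=0):
    """tool down, tool x along world direction yaw; tilt>0 lifts the tool-x (button) side"""
    x=np.array([np.cos(yaw),np.sin(yaw),0]);z=np.array([0,0,-1.]);y=np.cross(z,x)
    M=np.c_[x,y,z]@R.from_euler("y",tilt).as_matrix()
    q=R.from_matrix(M).as_quat(); return [q[3],q[0],q[1],q[2]]
def shot(n,name=None):
    c=arm.calibration(n); im=arm.get_image(n)
    if name: cv2.imwrite(f"pics/{name}.png",im[:,:,::-1])
    return c,im
E
python3 - <<'E'
from h import *
c=arm.calibration("wrist"); V=c["view"]; C=-V[:3,:3].T@V[:3,3]; print("cam",C,arm.read_ee_pos())
M=R.from_quat(np.roll(arm.read_ee_rot(),-1)).as_matrix(); print("cam in tool",M.T@(C-arm.read_ee_pos()))
print(M@R.from_euler("y",.3).as_matrix())
t=arm.calibration("top")
for n,p,z in[("latch",[(111,247),(171,237),(225,240),(283,239)],.056),("box",[(122,191),(174,181),(223,185),(290,183)],.042),("cells",[(351,205),(352,251),(406,261),(405,202)],.013),("mug..",[(180,125),(275,121),(380,125)],.03)]: print(n,ray(t,p,z).round(3).tolist())
q=quat(np.pi); print(q)
for p in([.42,.15,.3],[.42,-.2,.3]): print(arm.ik(p,q))
arm.goto([.40,.13,.30],q); a=shot("wrist","w1")
arm.goto([.40,-.2,.30],q); b=shot("wrist","w2")
cv2.imwrite("pics/m1.png",np.vstack([a[1],b[1]])[:,:,::-1]); print(arm.read_t())
E
```

```text
cam [ 0.16112477 -0.60678378  0.37349289] [ 0.22747844 -0.5816488   0.23046563]
cam in tool [ 0.0709679   0.00099168 -0.14301729]
[[-0.88955294 -0.36408073 -0.27593619]
 [-0.34827591  0.93136584 -0.10612051]
 [ 0.29563398  0.00170212 -0.95529977]]
latch [[0.453, 0.335, 0.056], [0.478, 0.197, 0.056], [0.472, 0.072, 0.056], [0.475, -0.062, 0.056]]
box [[0.587, 0.321, 0.042], [0.612, 0.198, 0.042], [0.603, 0.081, 0.042], [0.61, -0.079, 0.042]]
cells [[0.562, -0.23, 0.013], [0.451, -0.23, 0.013], [0.428, -0.359, 0.013], [0.571, -0.362, 0.013]]
mug.. [[0.755, 0.191, 0.03], [0.767, -0.043, 0.03], [0.759, -0.303, 0.03]]
[np.float64(0.0), np.float64(6.123233995736766e-17), np.float64(1.0), np.float64(0.0)]
[ 0.70948141  0.02538602 -0.28198684  0.         -1.26342346 -2.28027774]
[-0.09376005  0.06123769 -0.24395486  0.         -1.26560378 -1.47703628]
4.1
```

```bash
python3 -c "
import cv2;a=cv2.imread('pics/m1.png');cv2.imwrite('pics/m1s.png',cv2.resize(a,(400,600),interpolation=cv2.INTER_AREA))"
```

```text
(no output)
```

View pics/w1.png

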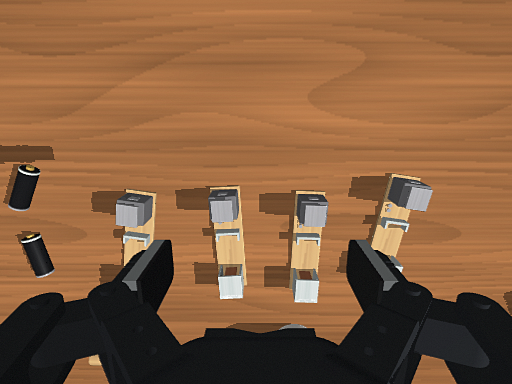

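View pics/w2.png

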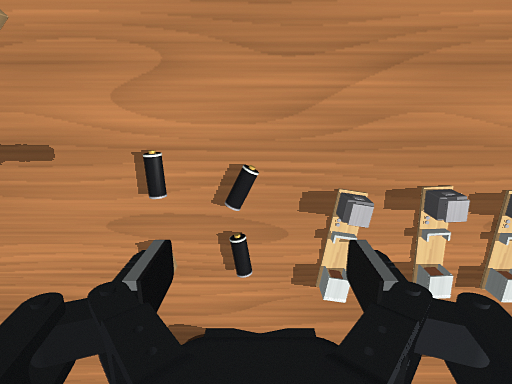

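```bash
cat >> h.py <<'E'
TOPL=[(.453,.335),(.478,.197),(.472,.072),(.475,-.062)];TOPB=[(.587,.321),(.612,.198),(.603,.081),(.610,-.079)]
def rough(i):
    l=np.array(TOPL[i]);b=np.array(TOPB[i]);d=l-b
    return b+d*62/132,np.arctan2(d[1],d[0])
E
python3 - <<'E'
from h import *
import pickle
S=[];g=[]
for i in range(4):
    o,y=rough(i); arm.goto([o[0]-.06,o[1],.2],quat(np.pi)); arm.dwell(.2)
    c,im=shot("wrist"); S.append((c,im,arm.read_ee_pos())); g.append(im[100:330,140:380])
pickle.dump(S,open("S.pkl","wb"))
m=np.vstack([np.hstack(g[:2]),np.hstack(g[2:])])
cv2.imwrite("pics/c4.png",m[:,:,::-1]); print(arm.read_t(),m.shape)
E
```

```text
8.8333 (460, 480, 3)
```

View pics/c4.png

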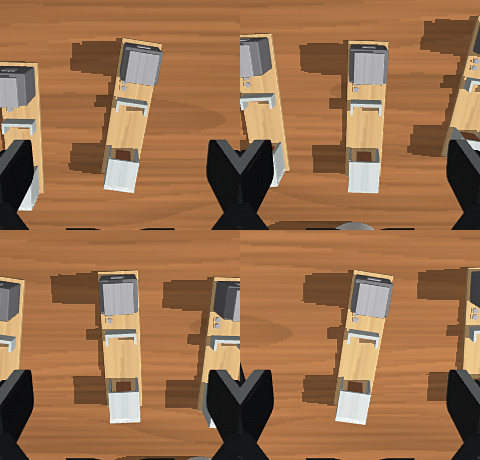

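```bash
cat >> h.py <<'E'
def loc(P,o,y):
    d=P[:,:2]-o; c,s=np.cos(y),np.sin(y); return np.c_[c*d[:,0]+s*d[:,1],-s*d[:,0]+c*d[:,1]]*1000
def wrl(p,o,y):
    c,s=np.cos(y),np.sin(y); p=np.asarray(p)/1000; return np.array([o[0]+c*p[0]-s*p[1],o[1]+s*p[0]+c*p[1]])
def woodmask(im):
    hsv=cv2.cvtColor(im,cv2.COLOR_RGB2HSV).astype(int)
    return (hsv[...,0]>12)&(hsv[...,0]<24)&(hsv[...,2]>150)&(hsv[...,1]>70)&(hsv[...,1]<165)
def pix(m):
    v,u=np.nonzero(m); return np.c_[u,v].astype(float)
def fitcradle(c,im,o,y):
    px=pix(woodmask(im))
    for _ in range(3):
        L=loc(ray(c,px,.006),o,y); L=L[(abs(L[:,1])<32)&(L[:,0]>-60)&(L[:,0]<110)]
        xs,lo,hi=[],[],[]
        for x in list(range(-36,4,2))+list(range(26,50,2)):
            s=L[abs(L[:,0]-x)<1.5,1]
            if len(s)>15: xs.append(x);lo.append(s.min());hi.append(s.max())
        a=np.polyfit(xs,(np.array(lo)+hi)/2,1); w=np.median(np.array(hi)-lo)
        end=np.median([L[abs(L[:,1]-k)<1.5,0].max() for k in range(-14,15,4)])
        o=wrl([end+.5-.7-92,np.polyval(a,end-92)],o,y); y=y+np.arctan(a[0])
    W=loc(ray(c,pix((im.min(2)>175)&(np.ptp(im.astype(int),axis=2)<25)),.042),o,y); W=W[(abs(W[:,1])<30)&(W[:,0]<-30)&(W[:,0]>-95)]
    return o,y,w,np.r_[W.min(0),W.max(0)] if len(W) else None
E
python3 - <<'E'
from h import *
import pickle
S=pickle.load(open("S.pkl","rb")); c,im,_=S[0]
h=cv2.cvtColor(im,cv2.COLOR_RGB2HSV)
print("base",im[235,270],h[235,270],"bench",im[300,350],h[300,350],im[120,160],h[120,160],"hood",im[275,260],im[180,280])
F=[]
for i in range(4):
    c,im,p=S[i]; o,y=rough(i)
    r=fitcradle(c,im,o,y); F.append((r[0],r[1])); print(o.round(4),round(y,3),"->",r[0].round(4),r[1].round(4),r[2].round(1),r[3].round(1))
pickle.dump(F,open("F.pkl","wb"))
E
```

```text
base [220 178 124] [ 17 111 220] bench [171 112  69] [ 13 152 171] [161 109  65] [ 14 152 161] hood [205 214 211] [176 176 179]
[0.5241 0.3276] 3.037 -> [0.4718 0.3106] 3.2964 62.7 [-95.  -29.5 -30.   10.8]
[0.5491 0.1975] -3.134 -> [0.5061 0.1597] -2.4312 56.5 [-94.9 -30.  -31.1  30. ]
[0.5415 0.0768] -3.073 -> [0.4882 0.0909] -3.372 62.1 [-94.9 -29.8 -30.1  21.1]
[ 0.5466 -0.071 ] 3.016 -> [ 0.4958 -0.0556] 2.9234 56.0 [-94.8 -13.8 -30.1  20. ]
```

```bash
sed -i 's/(hsv\[...,2\]>150)&(hsv\[...,1\]>70)&(hsv\[...,1\]<165)/(hsv[...,2]>185)\&(hsv[...,1]>70)\&(hsv[...,1]<138)/; s/im.min(2)>175/im.min(2)>195/' h.py
python3 - <<'E'
from h import *
import pickle
S=pickle.load(open("S.pkl","rb")); F=[]
for i in range(4):
    c,im,p=S[i]; o,y=rough(i)
    r=fitcradle(c,im,o,y); F.append((r[0],r[1])); print(o.round(4),round(y,3),"->",r[0].round(4),r[1].round(4),r[2].round(1),r[3].round(1))
    # overlay predicted features
    g=im.copy()
    for x,yy,z in[(92,23,6),(92,-23,6),(-42,18,42),(-82,18,42),(-42,-18,42),(-82,-18,42),(18,15,22),(18,-15,22),(86,15,56),(54,-15,56),(86,-15,56),(54,15,56),(-42,23,6),(-42,-23,6)]:
        u=proj(c,[*wrl([x,yy],*F[-1]),z/1000])[0]; cv2.circle(g,tuple(int(round(k*16)) for k in u),24,(255,0,0),-1,shift=4)
    S[i]=cv2.resize(g[120:310,180:340],None,fx=2.2,fy=1.55 if 0 else 1.55)
pickle.dump(F,open("F.pkl","wb"))
cv2.imwrite("pics/ov.png",np.vstack([np.hstack(S[:2]),np.hstack(S[2:])])[:,:,::-1])
E
```

```text
[0.5241 0.3276] 3.037 -> [0.5242 0.339 ] 2.9864 44.8 [-81.1 -17.2 -41.6  18. ]
[0.5491 0.1975] -3.134 -> [0.5501 0.2061] -3.1733 44.3 [-80.8 -17.3 -41.4  17.8]
[0.5415 0.0768] -3.073 -> [0.5429 0.081 ] -3.0915 44.4 [-80.7 -17.5 -41.2  17.5]
[ 0.5466 -0.071 ] 3.016 -> [ 0.5488 -0.0677] 2.9906 44.7 [-81.2 -17.4 -41.5  18.3]
```

View pics/ov.png

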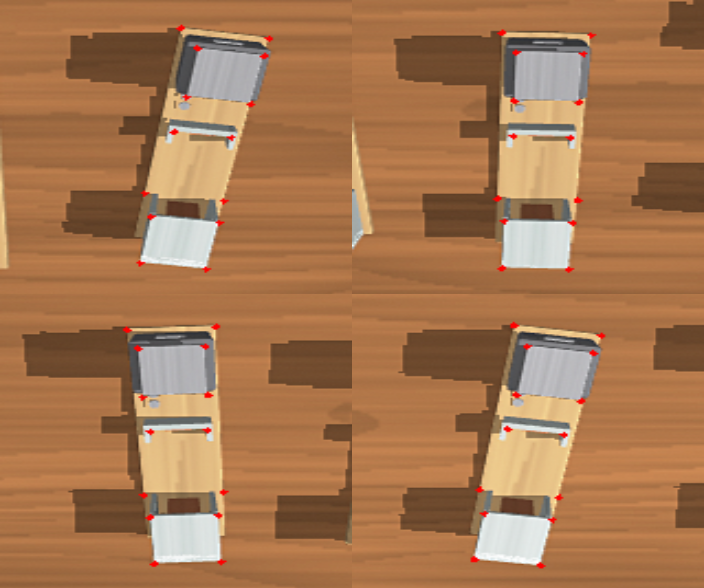

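```bash
cat >> h.py <<'E'
import pickle,os
F=pickle.load(open("F.pkl","rb")) if os.path.exists("F.pkl") else None
def press(i):
    o,y=F[i]; p=wrl([70,0],o,y); q=quat(y)
    arm.goto([*p,.085],q); arm.servo_line([*p,.0575],.05); arm.dwell(.2)
    f0=arm.read_force()[2]; mx=0; z=.0575; log=[]
    while z>.0495:
        z-=.0003; arm.servo_line([*p,z],.01); f=abs(arm.read_force()[2]-f0); log.append(round(f,1)); mx=max(mx,f)
        if f>11: break
    arm.servo_line([*p,.085],.1)
    return mx,z,log
E
python3 - <<'E'
from h import *
o,y=F[2]; hc=wrl([-62,0],o,y); res=[]
for yaw,s in((y,1),(y+np.pi,-1)):
    d=np.array([np.cos(y),np.sin(y)])
    arm.goto([*(hc+s*.05*d),.2],quat(yaw)); arm.dwell(.3); c,im=shot("wrist",f"cal{s}")
    m=((im.min(2)>195)&(np.ptp(im.astype(int),axis=2)<25)).astype(np.uint8)
    W=loc(ray(c,pix(m),.042),o,y); W=W[(abs(W[:,1])<30)&(W[:,0]<-30)&(W[:,0]>-95)]
    print(s,np.percentile(W,[1,50,99],axis=0).round(1).tolist(),len(W),arm.read_ee_pos().round(4))
arm.grasp()
for i in(2,):
    print(i,press(i),arm.read_t())
E
```

```text
1 [[-80.3, -16.9], [-60.0, 0.6], [-41.5, 17.2]] 1087 [0.5548 0.0808 0.2003]
-1 [[-79.9, -17.1], [-61.4, -0.5], [-42.2, 17.2]] 1064 [0.6548 0.0866 0.2   ]
2 (np.float64(11.981898761385015), 0.054499999999999986, [np.float64(1.2), np.float64(0.1), np.float64(0.4), np.float64(0.3), np.float64(1.6), np.float64(4.5), np.float64(6.6), np.float64(7.9), np.float64(10.8), np.float64(12.0)]) 20.3167
```

Run:
```python
from h import *
for i in(3,1,0):
    r=press(i); print(i,r[1],[float(x) for x in r[2]],arm.read_t())
```

```text
3 0.04939999999999996 [1.3, 1.6, 0.5, 0.4, 0.3, 2.8, 3.4, 4.0, 4.8, 4.3, 3.6, 5.0, 3.7, 4.0, 2.3, 2.1, 1.3, 1.0, 1.0, 1.3, 1.0, 0.9, 0.3, 1.5, 1.9, 0.6, 0.4] 29.075
1 0.04939999999999996 [0.4, 1.3, 0.8, 0.4, 0.4, 2.3, 3.3, 4.6, 4.2, 5.0, 5.0, 4.7, 4.4, 3.4, 3.3, 1.7, 1.0, 1.1, 0.5, 0.2, 1.0, 0.1, 0.4, 0.3, 0.8, 0.9, 0.7] 38.2667
0 0.04939999999999996 [1.7, 0.6, 0.6, 1.0, 3.2, 3.1, 6.1, 6.0, 7.1, 6.9, 6.3, 6.5, 6.7, 5.9, 5.0, 4.1, 3.3, 1.8, 1.4, 1.4, 1.0, 0.4, 2.0, 1.5, 0.9, 0.7, 1.3] 47.05
```

```bash
cat >> h.py <<'E'
def dark(im):
    k=(im.max(2)<62).astype(np.uint8); n,l,s,c=cv2.connectedComponentsWithStats(k); return n,l,s,c
def cellfit(c,im,near=None):
    """list of (centre xy, yaw to button, length of body, width) from dark blobs"""
    n,l,s,_=dark(im); out=[]; hsv=cv2.cvtColor(im,cv2.COLOR_RGB2HSV).astype(int)
    brass=(hsv[...,0]>18)&(hsv[...,0]<32)&(hsv[...,1]>120)&(hsv[...,2]>110)
    white=(hsv[...,1]<60)&(hsv[...,2]>120)
    for k in range(1,n):
        x,y,w,h,a=s[k]
        if a<250 or y+h>=380 or x<=0 or x+w>=512: continue
        P=ray(c,pix(l==k),.013)[:,:2]; m=P.mean(0); d=np.linalg.svd(P-m,full_matrices=False)[2][0]
        L=loc(P,m,np.arctan2(d[1],d[0])); ext=np.ptp(np.percentile(L,[.5,99.5],axis=0),axis=0)
        if not(45<ext[0]<80 and 18<ext[1]<32): continue
        yaw=np.arctan2(d[1],d[0]); 
        B=loc(ray(c,pix(brass),.013),m,yaw); B=B[(abs(B[:,1])<8)&(abs(B[:,0])<46)&(abs(B[:,0])>22)]
        if len(B) and B[:,0].mean()<0: yaw+=np.pi; B=-B
        Q=loc(ray(c,pix(white|(l==k)),.013),m,yaw); Q=Q[(abs(Q[:,1])<9)&(abs(Q[:,0])<42)]
        lo,hi=Q[:,0].min()-.4,Q[:,0].max()+.4; yc=(np.percentile(Q[:,1],.1)+np.percentile(Q[:,1],99.9))/2
        L=loc(P,m,yaw); yc=(L[:,1].min()+L[:,1].max())/2
        tip=B[:,0].max() if len(B) else np.nan
        out.append((wrl([(lo+hi)/2+2,yc],m,yaw),yaw%(2*np.pi),hi-lo,ext[1],tip-lo,len(B)))
    return out
E
python3 - <<'E'
from h import *
arm.goto([.47,-.27,.25],quat(np.pi)); arm.open_gripper(); arm.dwell(.2); c,im=shot("wrist","cells")
for r in cellfit(c,im): print([np.round(x,4) for x in r])
v=cv2.resize(im,(800,600)); cv2.imwrite("pics/cells2.png",v[:,:,::-1]); print(arm.read_t())
E
```

```text
[array([ 0.4042, -0.225 ]), np.float64(2.9436), np.float64(69.0725), np.float64(25.7575), np.float64(71.9083), np.int64(21)]
[array([ 0.4571, -0.2097]), np.float64(2.6687), np.float64(68.8276), np.float64(25.7955), np.float64(72.2215), np.int64(23)]
[array([ 0.5669, -0.2288]), np.float64(3.3054), np.float64(69.9813), np.float64(24.9248), np.float64(76.6006), np.int64(22)]
50.375
```

View pics/cells2.png

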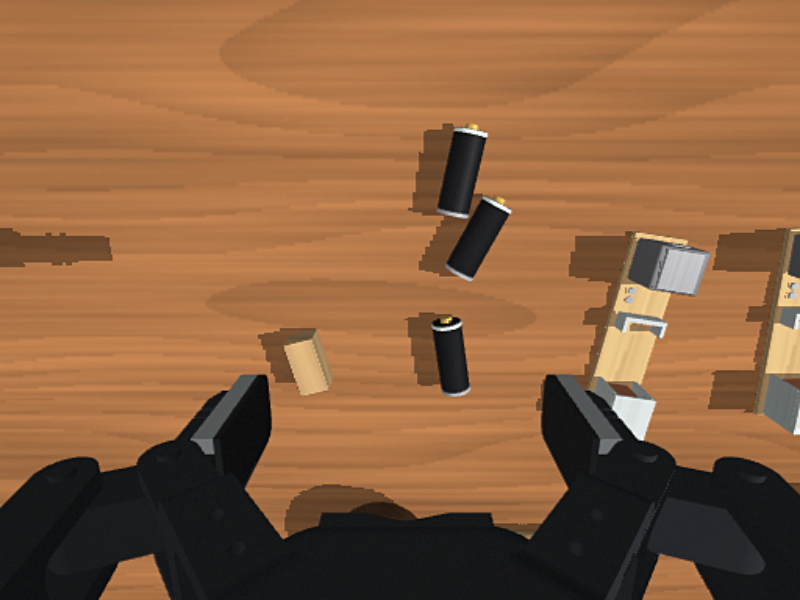

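```bash
cat >> h.py <<'E'
OFF=.007; ZG=.004
def seek(xy,yaw):
    """close look with the camera over the cell; returns refined (xy,yaw,...)"""
    d=np.array([np.cos(yaw),np.sin(yaw)])
    arm.goto([*(xy-.071*d),.16],quat(yaw)); arm.dwell(.25); c,im=shot("wrist")
    r=min(cellfit(c,im),key=lambda r:np.linalg.norm(r[0]-xy)); return r
def pick(xy,yaw):
    d=np.array([np.cos(yaw),np.sin(yaw)]); p=xy+OFF*d; q=quat(yaw)
    arm.goto([*p,.09],q); arm.servo_line([*p,ZG],.08); arm.grasp(); arm.dwell(.2)
    w=arm.read_width(); arm.servo_line([*p,.12],.15); return w
def tcp(i,cx,cz,th,cy=0):
    """TCP pose for cell centre (mm, cradle frame) at tilt th deg"""
    o,y=F[i]; q=quat(y,np.radians(th)); M=R.from_quat(np.roll(q,-1)).as_matrix()
    C=np.r_[wrl([cx,cy],o,y),cz/1000]; return C-M@np.array([-OFF,0,-(.013-ZG)]),q
SG=1
def at(i,cx,cz,th,feed=.05,cy=0):
    p,q=tcp(i,cx,cz,SG*th,cy); arm.servo_line(p,feed,q)
E
python3 - <<'E'
from h import *
M=R.from_quat(np.roll(quat(np.pi,.3),-1)).as_matrix(); print("tool x with tilt:",M[:,0].round(2))
r=seek(np.array([.5669,-.2288]),3.3054); print([np.round(x,4) for x in r])
print(pick(r[0],r[1]),arm.read_ee_pos(),arm.read_t())
p,q=tcp(3,15,70,0); arm.goto(p+np.array([0,0,.05]),q); print(arm.read_width(),arm.read_force(),arm.read_t())
E
```

```text
tool x with tilt: [-0.96  0.    0.3 ]
[array([ 0.5614, -0.2296]), np.float64(3.2947), np.float64(68.807), np.float64(25.2265), np.float64(71.7286), np.int64(38)]
0.023527127902762887 [ 0.55350288 -0.23039145  0.1186849 ] 54.9333
0.024086074768549064 [ 0.78349045 -1.15983505 -0.37820127] 55.6417
```

Run:
```python
from h import *
c,im=shot("wrist"); s,ims=shot("scene")
u=proj(arm.calibration("scene"),arm.read_ee_pos())[0].astype(int); print(u)
a=cv2.resize(im[150:384,130:390],(520,468)); b=cv2.resize(ims[max(0,u[1]-50):u[1]+50,u[0]-28:u[0]+28],(262,468),interpolation=cv2.INTER_CUBIC)
cv2.imwrite("pics/held.png",np.hstack([a,b])[:,:,::-1])
```

```text
[254 153]
```

View pics/held.png

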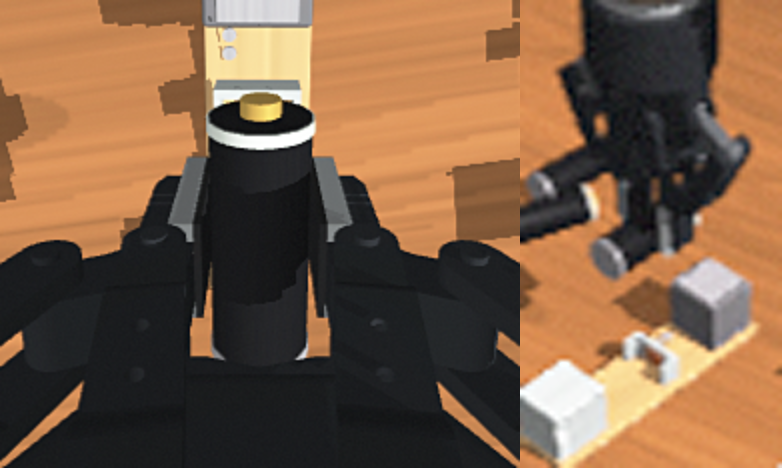

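Run:
```python
from h import *
c=arm.calibration("wrist"); p=arm.read_ee_pos(); M=R.from_quat(np.roll(arm.read_ee_rot(),-1)).as_matrix()
P=lambda s,y,z:p+M@np.array([s/1000-OFF,y/1000,-(.013-ZG)-z/1000])
for n,a in dict(tip=(35,0,0),ringL=(31,-13,0),ringR=(31,13,0),fronttop=(31,0,13),flatL=(-35,-13,0),flattop=(-35,0,13)).items():
    u=proj(c,P(*a))[0]; print(n,(2*(u-[130,150])).round(1))
```

```text
tip [255.   98.4]
ringL [201.1 114.2]
ringR [309.1 114.2]
fronttop [254.6 134. ]
flatL [207.8 343.1]
flattop [255.2 379.8]
```

```bash
cat >> h.py <<'E'
def zc(th,cl=.8): t=np.radians(th); return 6+35*np.sin(t)+13*np.cos(t)+cl
def insert(i,cy=.8,xe=-20.5,th=18):
    o,y=F[i]; u=np.array([np.cos(y),np.sin(y)]); f=lambda f0:(lambda d:[round(float(v),1) for v in(d[:2]@u,d[1]*u[0]-d[0]*u[1],d[2])])(arm.read_force()-f0)
    at(i,8,60,th,.1,cy); at(i,8,zc(th),th,.06,cy); arm.dwell(.2); f0=arm.read_force()
    for x in(-4,-8,-12,-16,-18,xe): at(i,x,zc(th),th,.03,cy); print("in",x,f(f0))
    for t in(14,10,6,3,0): at(i,xe,zc(t,.6),t,.02,cy); print("tip",t,f(f0))
def letgo(i,cy=.8):
    arm.open_gripper(); arm.dwell(.1); p=arm.read_ee_pos(); arm.servo_line(p+[0,0,.08],.12)
E
python3 - <<'E'
from h import *
insert(3); print(arm.read_width(),arm.read_t())
c,im=shot("wrist"); s,ims=shot("scene"); u=proj(s,arm.read_ee_pos())[0].astype(int)
a=cv2.resize(im[100:384,130:390],(428,468)); b=cv2.resize(ims[u[1]-50:u[1]+40,u[0]-40:u[0]+30],(364,468),interpolation=cv2.INTER_CUBIC)
cv2.imwrite("pics/ins.png",np.hstack([a,b])[:,:,::-1])
E
```

```text
in -4 [-2.4, 2.4, -13.4]
in -8 [-1.3, 2.6, -12.9]
in -12 [-0.7, 1.7, -12.8]
in -16 [1.8, 2.0, -13.1]
in -18 [1.8, 2.1, -12.9]
in -20.5 [2.1, 2.1, -12.9]
tip 14 [2.8, 1.5, -13.6]
tip 10 [3.2, 1.4, -13.4]
tip 6 [3.0, 1.2, -13.6]
tip 3 [3.7, 0.9, -13.5]
tip 0 [3.5, 1.7, -12.6]
0.02385949564372244 60.625
```

View pics/ins.png

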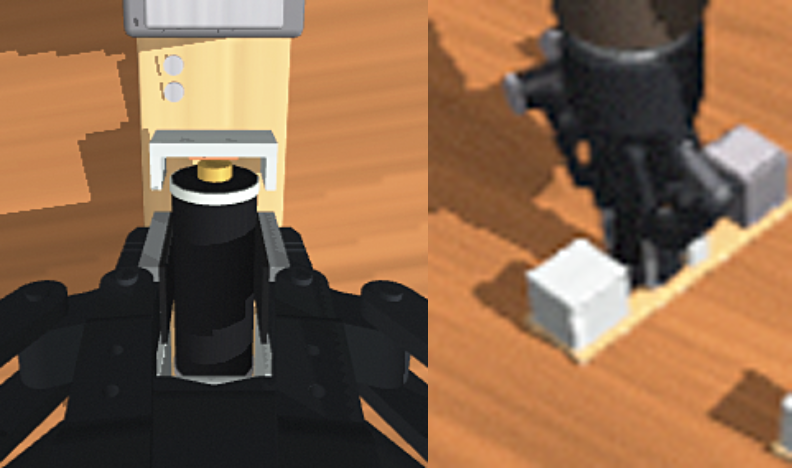

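```bash
cat >> h.py <<'E'
def check(i):
    o,y=F[i]; d=np.array([np.cos(y),np.sin(y)]); arm.goto([*(o-.06*-d*1),.2],quat(y)); arm.dwell(.25); return shot("wrist")
E
python3 - <<'E'
from h import *
letgo(3); c,im=check(3); o,y=F[3]; g=im.copy()
for x,yy,z in[(18,0,19),(14,-13,19),(14,13,19),(18,-15,22),(18,15,22),(-42,-18,42),(-42,18,42),(86,15,46),(54,-15,46)]:
    u=proj(c,[*wrl([x,yy],o,y),z/1000])[0]; cv2.circle(g,tuple(int(round(k*16)) for k in u),16,(255,0,0),-1,shift=4)
cv2.imwrite("pics/chk3.png",np.hstack([cv2.resize(k[80:310,180:340],(400,575)) for k in(im,g)])[:,:,::-1]); print(arm.read_t())
E
```

```text
63.1583
```

View pics/chk3.png

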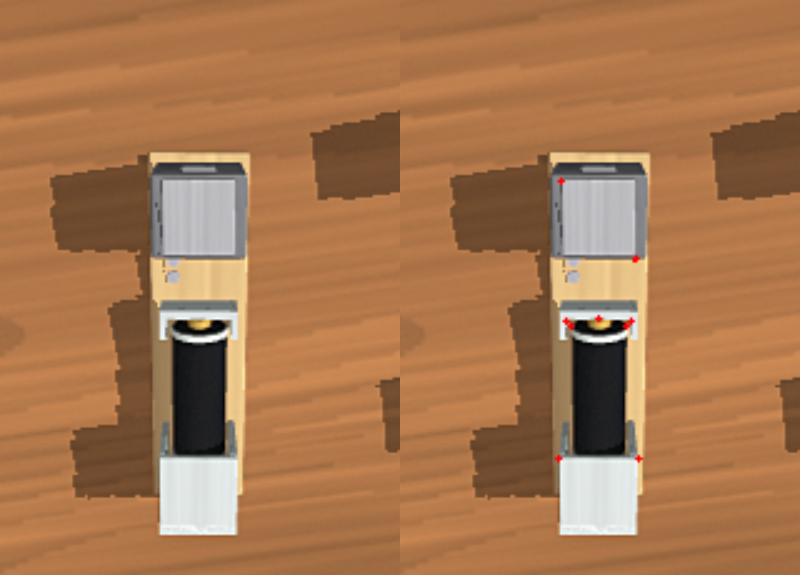

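```bash
cat >> h.py <<'E'
def do(xy,yaw,i):
    r=seek(np.array(xy),yaw); print([np.round(x,4) for x in r])
    assert 66<r[2]<72 and r[5]>5
    w=pick(r[0],r[1]); print("w",w); assert .02<w<.03
    p,q=tcp(i,15,70,0); arm.goto(p+np.array([0,0,.05]),q)
    insert(i); letgo(i); return check(i)
E
python3 - <<'E'
from h import *
G=[]
for xy,yaw,i in(([.404,-.225],2.9436,1),([.4571,-.2097],2.6687,0)):
    c,im=do(xy,yaw,i); print(arm.read_t()); G.append(cv2.resize(im[80:310,160:360],(400,460)))
    cv2.imwrite("pics/chkAB.png",np.hstack(G)[:,:,::-1])
E
```

```text
[array([ 0.4043, -0.225 ]), np.float64(2.944), np.float64(69.1196), np.float64(25.3072), np.float64(72.0999), np.int64(38)]
w 0.023767156887444164
in -4 [-2.4, -0.8, -12.8]
in -8 [-2.1, -1.4, -11.8]
in -12 [-1.5, -0.6, -12.3]
in -16 [0.9, -1.3, -11.9]
in -18 [2.7, -1.0, -12.2]
in -20.5 [3.1, -1.9, -12.6]
tip 14 [4.0, -1.2, -12.7]
tip 10 [4.3, -1.5, -13.0]
tip 6 [3.7, -0.9, -13.4]
tip 3 [3.7, -1.1, -12.6]
tip 0 [2.0, -1.0, -12.6]
76.6333
[array([ 0.4568, -0.2094]), np.float64(2.665), np.float64(69.109), np.float64(25.2208), np.float64(72.0705), np.int64(39)]
w 0.023665046927878734
in -4 [-3.1, -0.9, -10.9]
in -8 [-1.9, -1.1, -12.0]
in -12 [-1.0, -0.9, -12.2]
in -16 [1.1, -0.9, -10.9]
in -18 [1.8, -1.4, -11.3]
in -20.5 [2.3, -0.8, -11.2]
tip 14 [2.2, -1.2, -11.7]
tip 10 [3.1, -1.9, -11.7]
tip 6 [2.6, -2.2, -11.5]
tip 3 [2.4, -0.2, -12.4]
tip 0 [2.8, -0.8, -11.7]
91.3333
```

View pics/chkAB.png

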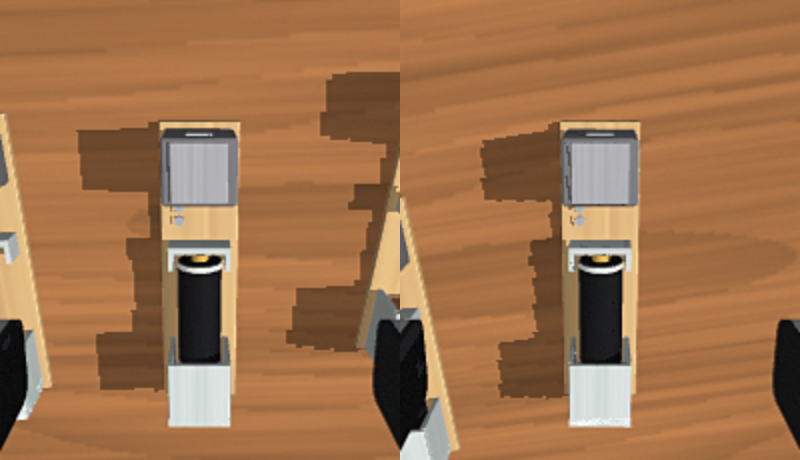

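```bash
cat >> h.py <<'E'
def blockfit(c,im):
    m=cv2.morphologyEx(woodmask(im).astype(np.uint8),cv2.MORPH_OPEN,np.ones((3,3))); n,l,s,_=cv2.connectedComponentsWithStats(m); out=[]
    for k in range(1,n):
        if s[k,4]<300: continue
        P=ray(c,pix(l==k),.026)[:,:2]; (ctr,(w,h),a)=cv2.minAreaRect((P*1000).astype(np.float32))
        if w<h: w,h,a=h,w,a+90
        out.append((np.array(ctr)/1000,np.radians(a),w,h,s[k,4]))
    return out
E
python3 - <<'E'
from h import *
arm.goto([.64,-.345,.18],quat(np.pi)); arm.dwell(.25); c,im=shot("wrist","blk")
h=cv2.cvtColor(im,cv2.COLOR_RGB2HSV)
for r in blockfit(c,im): print([np.round(x,4) for x in r], proj(c,[*r[0],.026]))
cv2.imwrite("pics/blk2.png",im[:,:,::-1]); print(arm.read_t())
E
```

```text
[array([ 0.5693, -0.3558]), np.float64(0.2546), np.float64(49.2654), np.float64(25.2297), np.int32(1384)] [[246.91838537 104.65097604]]
[array([ 0.7674, -0.1171]), np.float64(1.5252), np.float64(118.0647), np.float64(20.4433), np.int32(1378)] [[455.37424677 283.36462559]]
94.1667
```

View pics/blk2.png

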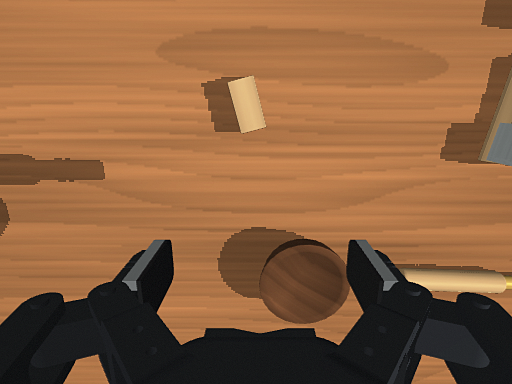

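Run:
```python
import h; from h import *
h.OFF=0.0
w=pick(np.array([.5693,-.3558]),.2546+np.pi); print("w",w); assert .02<w<.03
p,q=tcp(2,-14,70,0,.8); arm.goto(p+np.array([0,0,.05]),q)
at(2,-14,50,0,.1,.8); at(2,-14,19.6,0,.04,.8); print(arm.read_force()); letgo(2)
c,im=check(2); print(arm.read_t())
arm.goto([.40,.13,.30],quat(np.pi)); c,im2=shot("wrist"); 
cv2.imwrite("pics/fin.png",np.hstack([cv2.resize(im[80:310,160:360],(330,380)),cv2.resize(im2[100:320,100:450],(460,380))])[:,:,::-1]); print(arm.read_t())
```

```text
w 0.024581812116144606
[ 0.53192108  0.54282337 -0.32059423]
103.4167
104.0833
```

View pics/fin.png

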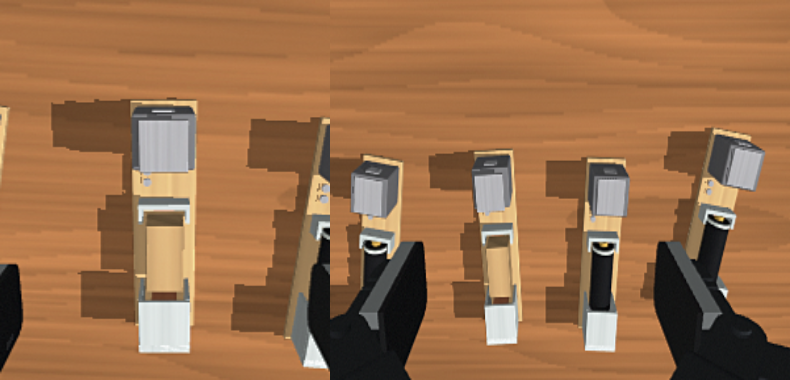

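Run:
```python
from h import *
c,im=check(2); o,y=F[2]
V=cv2.cvtColor(im,cv2.COLOR_RGB2HSV); P=pix(woodmask(im)); L=loc(ray(c,P,.032),o,y)
g=cv2.resize(im[150:280,210:310],(500,650)[:1]+(598,),interpolation=cv2.INTER_CUBIC).copy()
for z,col in((32,(255,0,0)),):
  for x in(-37,13):
    for yy in(-13,13):
      u=(proj(c,[*wrl([x,yy],o,y),z/1000])[0]-[210,150])*[5,4.6]; cv2.circle(g,tuple(u.astype(int)),4,col,-1)
cv2.imwrite("pics/blkseat.png",g[:,:,::-1]); print(arm.read_t())
```

```text
105.0
```

View pics/blkseat.png

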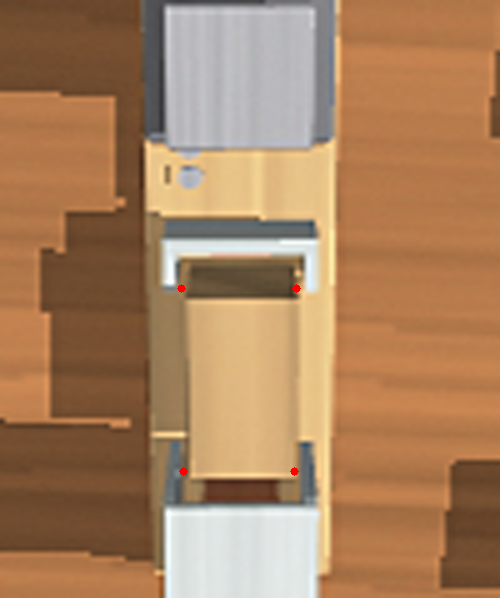

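Run:
```python
from h import *
arm.goto([.40,.05,.30],quat(np.pi)); arm.dwell(.3); print(arm.sign_off(),arm.read_t())
```

```text
the job is handed in; nothing more can be done
the job is handed in; nothing more can be done
```

I handed the job in at about 106 s of the 210 s allowed: three latches clicked, all three cells look fully home in those cradles in the wrist pictures, and the block lies in the bay of the cradle whose latch had not clicked at 12 N; sign-off returned no verdict.

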